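Hang the utensil cup back in its gap on the rail

TASK

Take the empty steel cup with the hook, standing on the counter, and hang it on the upper bar of the utensil rail in the gap between the two cups already hanging there, on the same side and facing the same way as they do. Lower it in from above without pushing its neighbours along or knocking them off, and leave it hanging still.

Things in the scene. Friction and masses are not known exactly. Their poses are not given: they have to be found in the camera images.
- cup: Empty steel cup, 58 dia x 85 mm high, 110-225 g, on the counter, hook away from the robot within 30 deg. Origin: underside centre, z up, x to its back: strap, rear face x=31.5 mm, rises to a crest (underside z=115); hook tip's inner face x=57.5, flared lip ends z=83, x=71; open below. Dark wooden grip on top: centre x=36.5, y=0, 16 (x) by 28 (y) mm, z=120-165. The hookless beaker is a bystander.
- left: Loose cup of the same shape, size and axes as the one to hang, with steel teaspoons (up to 150 mm above its underside), hanging at the left (rail +y) of the gap. Axes parallel to the rail's, strap touching both bars: origin at rail x = -36.5 mm, underside 35 mm above the counter. Its highest point, the grip's top, is 200 mm above the counter.
- right: The same with thin wooden stirrers in it, hanging at the right (rail -y) of the gap. The two hanging cups' centres are 152 to 170 mm apart along the rail, so the clear gap between them is 94 to 112 mm.
- rail: Fixed stand: two horizontal 10 mm round steel bars, one above the other, between posts 350 mm apart on small dark wooden feet. Origin: on the counter below the bars, midway between posts; z up; y along the bars; x square to them: cups hang on the -x side, hook tips on +x. Upper bar's axis at z=145 mm (hooks sit on it), lower bar's at z=65 mm (straps lean on it).

How it is judged:
At the end, for the whole second after the job is handed in: Cup borne by the rail, still, underside 22-50 mm up, origin 15-65 mm before the bars, within 15 deg of upright and 20 deg of the rail's direction, centre over 50 mm along from each neighbour's and between them; both neighbours within 11 deg of upright and 25 mm of their start (z of cup in the frame of rail between 0.022 and 0.05 m and x of cup in the frame of rail between -0.065 and -0.015 m and y of cup in the frame of left below -0.05 m and y of cup in the frame of right above 0.05 m and angle between cup's own z axis and vertical below 0.26 rad and angle between the x axis of cup and the x axis of rail, either way round below 0.35 rad and contact force between cup and rail above 0.3 N and linear speed of cup below 0.03 m/s and angular speed of cup below 0.3 rad/s and distance of each of left, right from where it was at the start of the episode below 0.025 m and angle between each of left, right's own z axis and vertical below 0.2 rad); the robot touches nothing.
It fails at once if the left neighbour is moved 30 mm or more (distance of left from where it was at the start of the episode above 0.03 m).
It fails at once if the right neighbour is moved 30 mm or more (distance of right from where it was at the start of the episode above 0.03 m).
It also fails if it takes over 48 s, if anything falls off the work surface, if the arm or the gripper's body presses on something with over 40 N, if the wrist force passes 120 N, or if a joint passes its speed limit or range.

ROBOT

A 6-joint arm with a two-finger parallel gripper is mounted at the origin on the work surface. World frame = base frame: x ahead of the robot, y to its left, z up, the work surface at z = 0. Lengths are in m, angles in rad, forces in N, time in s.
With the tool pointing down it reaches from about 0.35 to 0.775 m from the base axis. Payload 5.5 kg.
Tool frame: the origin (TCP) lies midway between the tips of the shut fingers; the grasp point (between the pads) lies 19 mm behind it; z points along the fingers, y is the line along which they close (so a half turn about z gives the same grasp; the last joint's range is limited). The gripper opens to 85 mm and grips with 20 to 120 N. Pads are 22 mm wide; open, the fingers measure 114 mm over their backs; the gripper's body (76 mm by 85 mm) begins 54 mm behind the grasp point. The pads swing forward as they close: fully open they stand 13 mm farther back than shut.
Start: joints at [1.135, 0.313, 0.046, 1.304, 0, 1.431], TCP at [0.168, 0.55, 0.231] pointing down, gripper open.
Joint ranges: [-2.76, 2.76], [-0.86, 1.69], [-1.03, 1.26], [-2.2, 2.34], [-1.47, 1.5], [-3.14, 3.14]. Speed limits (rad/s): [2.57, 2.57, 3.14, 3.14, 3.14, 3.14].

INTERFACE

Orientations are given as a unit quaternion [w, x, y, z].
In Python, from workcell import env gives the robot as it stands.
- The arm moves only by the tool move_arm, never from a script. Its argument "targets" is a list of rows, each a list of 3 entries, a list of its own where there are three numbers: the shift along the tool's x, y, z in mm, then the turn, a rotation vector about the tool's x, y, z in units of 10 degrees (1.0 is 10 degrees), then the closure, from -1 (fully open) to 1 (shut). In form: [[[dx, dy, dz], [ax, ay, az], gripper], ...]. A call has 1 to 5 rows; each row is the pose to reach, as a shift and turn from the pose commanded when the call began, along the tool's axes at that moment; what a row does not reach only later rows make up. A row lasts 1/8 s, in which the tool goes at most 62.5 mm and 10.7 degrees, less where a joint would pass 70% of its speed; a pose out of reach is approached as far as the arm can. A call with a gripper value outside its range is refused whole. The fingers move at their own pace and stop on an object; "squeeze" is the grip in N (left out, the last holds). Time passes only in rows, so rows that repeat a pose let the fingers close. It gives the time, the measured TCP pose, the force, the opening and the grip force at its end, in the units of the state.
- env.get_state(): the state, without advancing time (a new reading comes with each control period).
- env.read_camera(name): name is "scene" or "top" or "wrist"; returns a dict with "pixels" (420x560x3 uint8, red, green, blue), "fovy" (degrees; the focal length in pixels is half the picture's height over the tangent of half this angle, whatever the lens; pixels are square), "cx", "cy" (the principal point, pixels), "extrinsics" (4x4, takes a point from world to camera coordinates); the wrist camera has in their place "mount" (4x4, takes a point from camera to tool coordinates, whose origin is the TCP and whose axes are the flange's). Camera axes: x right, y up, looking along -z (the intrinsics and any distortion apply to the point x, -y, -z); pixel columns grow to the right and rows downward; lengths in m; the calibration is good to about 2 mm. A picture is of the moment at which its call begins: read the wrist's pose just before it. There is no depth.
- env.hand_in(): hands the job in; it is judged then, once.
Trained networks look in a picture, given as the dict that the camera call returned (one of the last four; its "shot" number tells which), for a name from the list of things; names that differ only in an ending like _2 or _b are one class to them, and where a whole thing is asked for, a point or a joint stands for the part that bears it (a point fixed in the world has none). Each returns a list of dicts, best first, with "confidence" (0 to 1); they miss things now and then, are a little off and sometimes report something else, mostly with a low value. They report only what shows in the picture. A call takes as long as a camera call.
- env.spot_in(thing, picture): "centre" ([x, y, z] in m, in world coordinates, good to about 4 mm: the middle of the surface that is visible of it).
- env.regions_of(thing, picture): "mask" (420x560 bool, what is visible of it).
- env.landmark_of(thing, picture): "centre" ([x, y, z] in m, in world coordinates, good to about 4 mm: a listed point, or the origin of a listed thing).
The state is a dict: "clock": time; "joint_pos": joint angles; "qvel": joint speeds; "tau": joint torques, N m; "tcp_pos": TCP position; "orientation": TCP orientation; "wrist_force": force on the tool from outside, world axes, zero at the start; "ft_torque": the same for the moment, N m; "finger_gap": finger opening in m; "grip_force": force on a finger pad.
Only numpy, scipy, OpenCV 4.12 (cv2) and the standard library are available. Lean on these libraries where they do the work, as an engineer would, in place of code of your own. Each camera call takes 0.05 s, during which the arm holds its last target. There are 200 camera calls.

## Working session

There is one attempt and no reset: what is moved stays moved. The work goes in short steps, Python scripts to look and compute and a tool call to move; the robot and the scene stay as the last step left them, time stands still between calls to the robot, and variables do not carry over. Pictures are saved under pics/ and viewed, at most 10 in all, crops included, and the job is handed in when it is done.

Besides the shell and the picture viewer there is one more tool, called after "Request:" as a command line: name --argument value ..., lists and objects as JSON in quotes. move_arm: Moves the arm, as the interface text tells. Its arguments: {"type":"object","properties":{"targets":{"type":"array","items":{"type":"array"}},"squeeze":{"type":"number"}},"required":["targets"]}

```bash
mkdir -p pics; cat > h.py <<'E'
import numpy as np, cv2
from workcell import env
from scipy.spatial.transform import Rotation as R
def T(s):
    q=s['orientation']; M=np.eye(4); M[:3,:3]=R.from_quat([q[1],q[2],q[3],q[0]]).as_matrix(); M[:3,3]=s['tcp_pos']; return M
def cam(n):
    s=env.get_state(); p=env.read_camera(n)
    E=np.array(p['extrinsics']) if 'extrinsics' in p else np.linalg.inv(T(s)@np.array(p['mount']))
    return p,E
def save(p,f): cv2.imwrite('pics/'+f,cv2.cvtColor(p['pixels'],cv2.COLOR_RGB2BGR))
def proj(p,E,X):
    X=np.atleast_2d(X); c=X@E[:3,:3].T+E[:3,3]; f=210/np.tan(np.radians(p['fovy'])/2)
    return np.c_[p['cx']+f*c[:,0]/-c[:,2], p['cy']-f*c[:,1]/-c[:,2]]
def ray(p,E,uv,z):
    f=210/np.tan(np.radians(p['fovy'])/2); d=np.array([(uv[0]-p['cx'])/f,-(uv[1]-p['cy'])/f,-1]); I=np.linalg.inv(E)
    o=I[:3,3]; w=I[:3,:3]@d; return o+w*(z-o[2])/w[2]
E
python3 - <<'E'
from h import *
np.set_printoptions(precision=4,suppress=True)
s=env.get_state(); print(s)
for n in ['scene','top','wrist']:
    p,E=cam(n); save(p,n+'0.png'); print(n,{k:v for k,v in p.items() if k!='pixels'})
    for t in ['cup','left','right','rail']:
        print(t,'L',[(np.round(d['centre'],4),round(d['confidence'],2)) for d in env.landmark_of(t,p)][:3],'S',[(np.round(d['centre'],4),round(d['confidence'],2)) for d in env.spot_in(t,p)][:3])
E
```

```text
{'clock': 0.0, 'joint_pos': array([1.1354, 0.3141, 0.0449, 1.3036, 0.    , 1.4312]), 'qvel': array([-0.    ,  0.0007, -0.0005,  0.0012, -0.0001,  0.0004]), 'tau': array([ -0.0007, -48.0627,  29.8534,   0.0192,  -0.0001,  -0.    ]), 'tcp_pos': array([0.1674, 0.5495, 0.2304]), 'orientation': array([-0.0003,  0.1474,  0.9891, -0.0009]), 'wrist_force': array([-0.0855,  0.2117, -0.0297]), 'ft_torque': array([-0.0113, -0.0136,  0.0314]), 'grip_force': 0.0, 'finger_gap': 0.08566191642192424}
scene {'fovy': 53.879732515320654, 'cx': 287.2094075116346, 'cy': 207.41020835219337, 'extrinsics': array([[ 0.6388,  0.7691,  0.0212, -0.3332],
       [-0.5264,  0.4167,  0.7411,  0.259 ],
       [ 0.5611, -0.4846,  0.6711, -1.0308],
       [ 0.    ,  0.    ,  0.    ,  1.    ]]), 'shot': 1}
cup L [(array([ 0.4369,  0.16  , -0.0024]), 0.64)] S [(array([0.4635, 0.164 , 0.0684]), 0.76)]
left L [(array([0.5813, 0.0744, 0.0357]), 0.97)] S [(array([0.6045, 0.068 , 0.1224]), 0.98)]
right L [(array([ 0.6032, -0.0895,  0.0373]), 0.91)] S [(array([ 0.6346, -0.0948,  0.1224]), 0.79)]
rail L [] S [(array([ 0.645 ,
[... 434 characters left out ...]
57, 0.072 , 0.0364]), 0.86)] S [(array([0.599 , 0.0734, 0.1187]), 0.88)]
right L [(array([ 0.6042, -0.0918,  0.037 ]), 0.64)] S [(array([ 0.6184, -0.0929,  0.1205]), 0.59), (array([0.6278, 0.0116, 0.0677]), 0.23)]
rail L [(array([ 0.6275,  0.008 , -0.0003]), 0.88)] S [(array([0.6258, 0.0117, 0.0672]), 0.83), (array([ 0.6226, -0.0937,  0.1186]), 0.75)]
wrist {'fovy': 60.96026693740941, 'cx': 275.6814954343081, 'cy': 205.57510067270928, 'mount': array([[ 0.0003,  0.9543,  0.2989,  0.0755],
       [ 1.    , -0.0006,  0.0007,  0.0005],
       [ 0.0009,  0.2989, -0.9543, -0.142 ],
       [ 0.    ,  0.    ,  0.    ,  1.    ]]), 'shot': 3}
cup L [] S []
left L [] S []
right L [] S []
rail L [] S []
```

View pics/scene0.png

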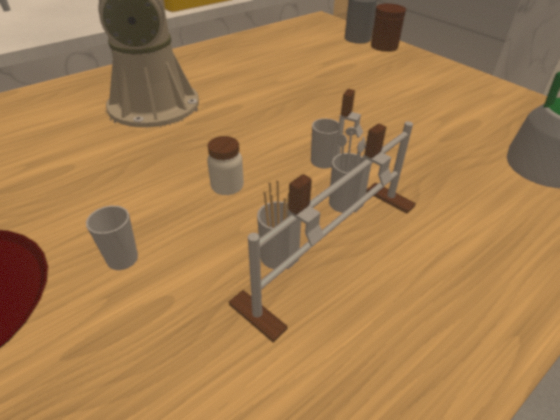

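View pics/top0.png

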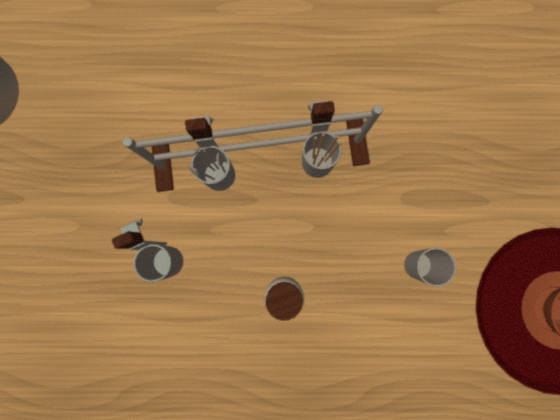

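The scene view shows the cup to hang at (327,143) with its grip at (348,102). The rail cups are at (348,183) and (279,235). In the top view the cup is at (152,263) with its grip at (127,240), and the bars run from (129,144) to (376,112). The networks' reports agree with both pictures. Next I'll triangulate the grips from the two views.

```bash
cat >> h.py <<'E'
from scipy.optimize import least_squares
def box(x,y,yaw,z0,zs=(120,165)):
    b=np.array([[36.5+i*8,j*14,z] for i in(-1,1) for j in(-1,1) for z in zs])/1000
    c,s=np.cos(yaw),np.sin(yaw); return np.c_[x+c*b[:,0]-s*b[:,1], y+s*b[:,0]+c*b[:,1], z0+b[:,2]]
def blob(p,near,rad=30):
    I=p['pixels'].astype(int); r,g,b=I[...,0],I[...,1],I[...,2]
    m=((r<110)&(r-b>18)&(g<65)).astype(np.uint8)
    n,l,st,ce=cv2.connectedComponentsWithStats(m); 
    c=[i for i in range(1,n) if st[i,4]>25 and np.hypot(*(ce[i]-near))<rad]
    i=max(c,key=lambda i:st[i,4]); pts=np.argwhere(l==i)[:,::-1].astype(np.float32)
    return ce[i],st[i,4],cv2.convexHull(pts)[:,0],l==i
def hullmask(p,E,B):
    h=cv2.convexHull(proj(p,E,B).astype(np.float32)); return h
def hullcen(p,E,B):
    h=hullmask(p,E,B); M=cv2.moments(h); return np.array([M['m10'],M['m01']])/M['m00']
E
python3 - <<'E'
from h import *
np.set_printoptions(precision=4,suppress=True)
V={n:cam(n) for n in('scene','top')}
for name,near,o,z0,yaw0 in [('cup',{'scene':(348,102),'top':(127,240)},(.4385,.164),0,.4),('left',{'scene':(375,141),'top':(199,131)},(.583,.073),.035,.127),('right',{'scene':(300,194),'top':(321,111)},(.604,-.091),.035,.127)]:
    bl={n:blob(V[n][0],near[n]) for n in V}
    for n in V: print(name,n,bl[n][0],bl[n][1], proj(*V[n],box(*o,yaw0,z0).mean(0)))
    # triangulated grip centre
    f=lambda q:np.concatenate([hullcen(*V[n],box(q[0],q[1],yaw0,q[2]))-bl[n][0] for n in V])
    r=least_squares(f,[*o,z0]); print(' grip centre',box(r.x[0],r.x[1],yaw0,r.x[2]).mean(0),'res',r.fun,'origin',r.x)
    f2=lambda q:np.concatenate([hullcen(*V[n],box(q[0],q[1],yaw0,z0))-bl[n][0] for n in V])
    r=least_squares(f2,[*o]); g=box(r.x[0],r.x[1],yaw0,z0).mean(0); print(' z-fixed centre',g,r.fun,'yaw from origin',np.degrees(np.arctan2(g[1]-o[1],g[0]-o[0])),np.hypot(g[1]-o[1],g[0]-o[0]))
    L=max
    rects={n:cv2.minAreaRect(bl[n][2]) for n in V}; print(rects)
E
```

```text
cup scene [347.0597 102.9353] 201 [[346.4672 103.4815]]
cup top [127.     239.9452] 347 [[129.9634 239.6299]]
 grip centre [0.4714 0.1814 0.1419] res [ 0.2612 -0.0174  0.0518  0.1632] origin [ 0.4378  0.1672 -0.0006]
 z-fixed centre [0.4716 0.181  0.1425] [ 0.2228 -0.2353  0.1435  0.0408] yaw from origin 27.261831711808128 0.03719070178628067
{'scene': ((347.1158447265625, 102.95732116699219), (8.834522247314453, 24.847095489501953), 6.340191841125488), 'top': ((127.40516662597656, 239.61207580566406), (14.312403678894043, 29.15003204345703), 66.80140686035156)}
left scene [374.3462 140.8015] 413 [[373.6066 140.8887]]
left top [198.2327 127.9134] 404 [[199.0653 129.7064]]
 grip centre [0.6208 0.0778 0.1779] res [ 0.2079 -0.0643  0.1264  0.0665] origin [0.5846 0.0732 0.0354]
 z-fixed centre [0.6207 0.0779 0.1775] [0.1772 0.1267 0.1362 0.178 ] yaw from origin 7.383935379178122 0.0380580765392779
{'scene': ((374.3853759765625, 141.3682861328125), (14.876566886901855, 32.40716552734375), 12.094757080078125), 'top': ((198.47998046875, 128.3599853515625), (19.79899024963379, 24.607316970825195), 81.8698959350586)}
right scene [298.9021 194.3708] 623 [[297.8322 193.2549]]
right top [322.0224 111.9875] 401 [[320.6002 114.9528]]
 grip centre [ 0.6435 -0.0877  0.1778] res [-0.174   0.0123 -0.1414 -0.1089] origin [ 0.6073 -0.0923  0.0353]
 z-fixed centre [ 0.6435 -0.0876  0.1775] [-0.1582  0.1518 -0.2322  0.014 ] yaw from origin 4.944954130109236 0.03962462225426557
{'scene': ((299.0379333496094, 194.5448455810547), (20.097007751464844, 37.61960220336914), 4.763641834259033), 'top': ((322.07928466796875, 112.2134017944336), (19.65681266784668, 23.301055908203125), 83.6598129272461)}
```

Triangulated positions, all consistent with the hang geometry:
- **Cup grip:** (0.4715, 0.181), with the cup's yaw at about 25°.
- **Rail grips:** (0.621, 0.078) and (0.6435, -0.088), so the rail yaw is about 7.8° and the midpoint is (0.632, -0.005).

```bash
cat >> h.py <<'E'
def tgt(x,y,z,yaw):
    """tool straight down, tool y axis at yaw(deg)"""
    c,s=np.cos(np.radians(yaw)),np.sin(np.radians(yaw)); M=np.eye(4)
    M[:3,1]=[c,s,0]; M[:3,2]=[0,0,-1]; M[:3,0]=np.cross(M[:3,1],M[:3,2]); M[:3,3]=[x,y,z]; return M
def delta(A,B):
    D=np.linalg.inv(A)@B; print('shift mm',np.round(D[:3,3]*1000,1),'rot/10deg',np.round(np.degrees(R.from_matrix(D[:3,:3]).as_rotvec())/10,3))
E
python3 - <<'E'
from h import *
s=env.get_state(); delta(T(s),tgt(.4715,.181,.26,25))
E
```

```text
shift mm [-398.3 -264.4  -28.7] rot/10deg [ 0.    -0.     4.805]
```

Request:
move_arm --targets '[[[-50,-33,-29],[0,0,1],-1],[[-100,-66,-29],[0,0,2],-1],[[-150,-99,-29],[0,0,3],-1],[[-200,-132,-29],[0,0,4],-1],[[-250,-165,-29],[0,0,4.8],-1]]'

```text
clock: 2.08
tcp_pos: [0.3597, 0.3179, 0.2606]
orientation: [0.0, 0.539, 0.842, 0.001]
wrist_force: [0.4, 0.9, 1.0]
finger_gap: 0.0854
grip_force: 0.0
```

```bash
python3 - <<'E'
from h import *
s=env.get_state(); print(s['clock'],s['tcp_pos'],s['joint_pos']);delta(T(s),tgt(.4715,.181,.26,25))
E
```

```text
2.075 [0.35973307 0.31785907 0.26061339] [ 5.56178273e-01  1.20263704e-01 -1.27791196e-01  1.32160137e+00
  1.06546348e-04  1.69437137e+00]
shift mm [-171.1   44.1    0.6] rot/10deg [ 0.006 -0.001 -0.021]
```

Request:
move_arm --targets '[[[-57,15,0],[0,0,0],-1],[[-114,29,0],[0,0,0],-1],[[-171,44,0],[0,0,0],-1],[[-171,44,0],[0,0,0],-1]]'

```text
clock: 2.58
tcp_pos: [0.4733, 0.18, 0.26]
orientation: [0.0, 0.54, 0.842, 0.0]
wrist_force: [-0.4, 0.3, 0.4]
finger_gap: 0.0851
grip_force: 0.0
```

```bash
python3 - <<'E'
from h import *
np.set_printoptions(precision=4,suppress=True)
p,E=cam('wrist'); s=env.get_state(); print(s['clock'],s['tcp_pos'],s['qvel'])
B=box(.4378,.1672,np.radians(25),0); uv=proj(p,E,B); print(uv)
im=cv2.cvtColor(p['pixels'],cv2.COLOR_RGB2BGR).copy()
try:
    b=blob(p,uv.mean(0),90); print(b[0],b[1],cv2.minAreaRect(b[2]),hullcen(p,E,B)); cv2.polylines(im,[b[2].astype(int)],True,(0,0,255),1)
except Exception as e: print(e)
cv2.polylines(im,[hullmask(p,E,B).astype(int)],True,(0,255,0),1)
cv2.imwrite('pics/w1.png',im)
E
```

```text
2.625 [0.4718 0.1815 0.26  ] [ 0.0536 -0.0168 -0.0166  0.0099  0.0065  0.006 ]
[[263.5576 203.5171]
 [261.5648 222.2479]
 [263.0238 170.2057]
 [260.8683 183.7129]
 [282.9071 203.4157]
 [284.2096 222.1298]
 [282.9395 170.1004]
 [284.2926 183.5895]]
[274.424  198.0548] 1059 ((274.0, 197.5), (49.0, 22.0), 90.0) [272.7436 196.436 ]
```

View pics/w1.png

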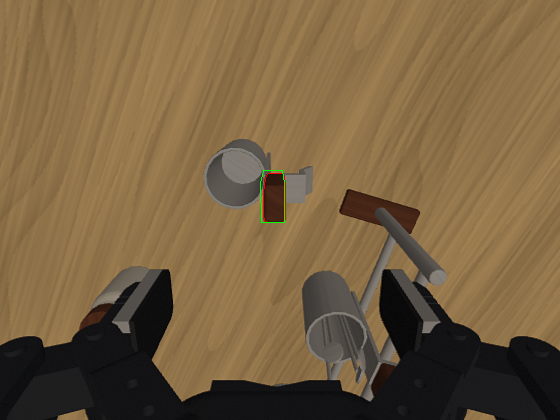

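The wrist view shows the grip at (273,197), with the projected model on it to about 1 mm, square to the fingers. I'll descend and grasp.

Request:
move_arm --targets '[[[0,1,40],[0,0,0],-1],[[0,1,80],[0,0,0],-1],[[0,1,110],[0,0,0],-1],[[0,1,132],[0,0,0],-1],[[0,1,132],[0,0,0],-1]]' --squeeze 50

```text
clock: 3.25
tcp_pos: [0.4694, 0.1845, 0.1269]
orientation: [-0.002, 0.536, 0.844, -0.001]
wrist_force: [-0.2, 0.1, 0.2]
finger_gap: 0.0855
grip_force: 0.0
```

Request:
move_arm --targets '[[[0,0,0],[0,0,0],1],[[0,0,0],[0,0,0],1],[[0,0,0],[0,0,0],1],[[0,0,0],[0,0,0],1],[[0,0,0],[0,0,0],1]]' --squeeze 50

```text
clock: 3.88
tcp_pos: [0.472, 0.1834, 0.129]
orientation: [0.0, 0.537, 0.844, 0.0]
wrist_force: [-1.8, -1.4, 6.2]
finger_gap: 0.0156
grip_force: 48.8
```

Request:
move_arm --targets '[[[0,0,0],[0,0,0],1],[[0,0,0],[0,0,0],1],[[0,0,0],[0,0,0],1]]'

```text
clock: 4.25
tcp_pos: [0.472, 0.1834, 0.129]
orientation: [0.0, 0.537, 0.844, 0.0]
wrist_force: [-1.8, -1.1, 5.6]
finger_gap: 0.0154
grip_force: 48.8
```

Request:
move_arm --targets '[[[0,0,-30],[0,0,0],1],[[0,0,-75],[0,0,0],1],[[0,0,-125],[0,0,0],1],[[0,0,-175],[0,0,0],1],[[0,0,-220],[0,0,0],1]]'

```text
clock: 4.88
tcp_pos: [0.4718, 0.1834, 0.3497]
orientation: [0.0, 0.537, 0.844, 0.0]
wrist_force: [-0.2, -0.2, -1.9]
finger_gap: 0.0155
grip_force: 49.5
```

```bash
python3 - <<'E'
from h import *
np.set_printoptions(precision=4,suppress=True)
p,E=cam('wrist'); s=env.get_state(); print(s['clock'],s['tcp_pos'],s['wrist_force'],s['finger_gap']); save(p,'w2.png')
# target: grip centre over mid, 6mm back from the hung place along rail -x
yaw=7.8; rx=np.array([np.cos(np.radians(yaw)),np.sin(np.radians(yaw))])
g=np.array([.63215,-.0049])-rx*.007; print(g); delta(T(s),tgt(*g,.349,yaw))
E
```

```text
4.925 [0.4732 0.1837 0.3556] [0.5596 0.5304 0.4416] 0.01514488398089096
[ 0.6252 -0.0059]
shift mm [-236.    57.4    7.5] rot/10deg [0.05  0.003 1.724]
```

View pics/w2.png

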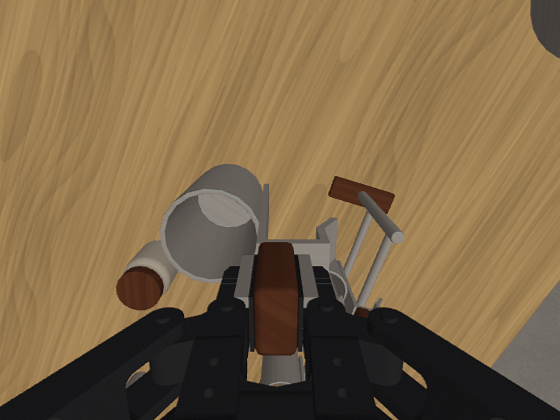

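The cup is held square in the fingers with its grip at (275,298). I'll carry it above the gap.

Request:
move_arm --targets '[[[-25,6,0],[0,0,0.3],1],[[-65,16,0],[0,0,0.7],1],[[-105,25,0],[0,0,1.1],1],[[-145,35,0],[0,0,1.4],1],[[-180,43,0],[0,0,1.72],1]]'

```text
clock: 5.55
tcp_pos: [0.5878, 0.0373, 0.3472]
orientation: [-0.001, 0.658, 0.753, -0.0]
wrist_force: [0.0, 0.5, -2.0]
finger_gap: 0.0158
grip_force: 49.5
```

```bash
python3 - <<'E'
from h import *
s=env.get_state(); print(s['clock'],s['tcp_pos']); delta(T(s),tgt(.6252,-.0059,.349,7.8))
E
```

```text
5.55 [0.58782232 0.03725593 0.34723845]
shift mm [-47.8  31.2  -1.8] rot/10deg [-0.006 -0.002 -0.009]
```

Request:
move_arm --targets '[[[-24,15,0],[0,0,0],1],[[-40,25,0],[0,0,0],1],[[-48,30,0],[0,0,0],1],[[-48,30,0],[0,0,0],1],[[-48,30,0],[0,0,0],1]]'

```text
clock: 6.18
tcp_pos: [0.6228, -0.0042, 0.3483]
orientation: [-0.0, 0.657, 0.754, 0.0]
wrist_force: [0.5, 0.6, -2.4]
finger_gap: 0.0153
grip_force: 49.5
```

```bash
python3 - <<'E'
from h import *
np.set_printoptions(precision=4,suppress=True)
V={n:cam(n) for n in('scene','top')}; s=env.get_state(); print(s['clock'],s['tcp_pos']); delta(T(s),tgt(.6252,-.0059,.349,7.8))
for n in V: save(V[n][0],n+'2.png')
p,E=V['scene']
for t in('cup','left','right'): print(t,[(np.round(d['centre'],4),round(d['confidence'],2)) for d in env.landmark_of(t,p)][:3])
im=cv2.imread('pics/scene2.png'); a=im[30:330,180:480]; b=cv2.imread('pics/top2.png')[20:320,90:390]
cv2.imwrite('pics/c2.png',cv2.resize(np.hstack([a,b]),(800,400)))
E
```

```text
6.275 [ 0.6229 -0.0041  0.3486]
shift mm [-2.1  2.  -0.4] rot/10deg [ 0.002 -0.001  0.011]
cup [(array([ 0.5888, -0.0128,  0.2174]), 0.79), (array([ 0.606 , -0.0887,  0.0366]), 0.19)]
left [(array([0.5813, 0.0732, 0.0368]), 0.58)]
right [(array([ 0.6038, -0.0886,  0.0351]), 0.78)]
```

View pics/c2.png

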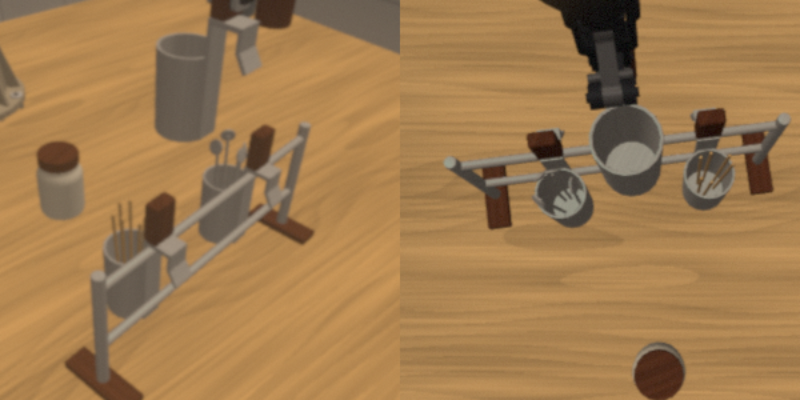

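The cup sits above the gap, and its hook and yaw are parallel to the neighbours. I'll lower it to just above the bar and check.

Request:
move_arm --targets '[[[-2,1,25],[0,0,0],1],[[-2,1,55],[0,0,0],1],[[-2,1,85],[0,0,0],1],[[-2,1,110],[0,0,0],1],[[-2,1,124],[0,0,0],1]]'

```text
clock: 7.05
tcp_pos: [0.6238, -0.0063, 0.2229]
orientation: [-0.001, 0.657, 0.754, -0.0]
wrist_force: [0.6, 0.3, -1.9]
finger_gap: 0.0156
grip_force: 49.5
```

```bash
python3 - <<'E'
from h import *
np.set_printoptions(precision=4,suppress=True)
V={n:cam(n) for n in('scene','top','wrist')}; s=env.get_state(); print(s['clock'],s['tcp_pos'],s['wrist_force']); delta(T(s),tgt(.6252,-.0059,.164,7.8))
for n in V: save(V[n][0],n+'3.png')
im=cv2.imread('pics/scene3.png'); a=im[80:280,230:430]; b=cv2.imread('pics/wrist3.png')
cv2.imwrite('pics/c3.png',np.hstack([cv2.resize(a,(400,400)),cv2.resize(b[100:400,100:400],(400,400))]))
E
```

```text
7.2 [ 0.6243 -0.0065  0.2242] [ 0.7991  0.7583 -2.4618]
shift mm [ 0.5  1.  60.2] rot/10deg [-0.004 -0.002  0.006]
```

View pics/c3.png

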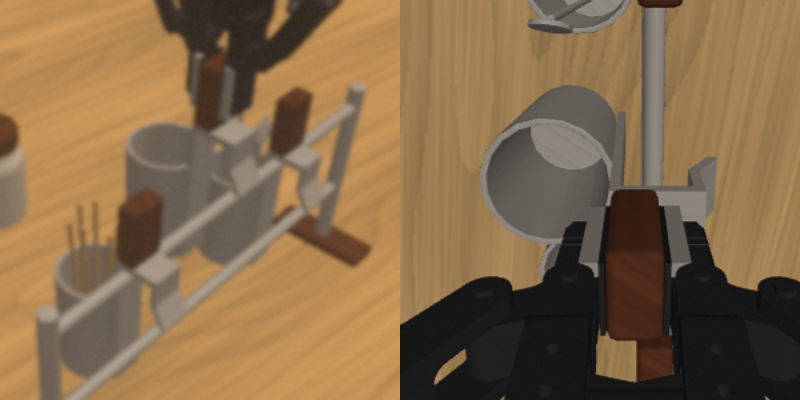

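Wrist view: the bar (column about 653 in the crop) lies between the strap (about 622) and the hook tip (about 695). Neighbours are clear. I'll lower the hook over the bar.

Request:
move_arm --targets '[[[0,1,14],[0,0,0],1],[[0,1,28],[0,0,0],1],[[0,1,42],[0,0,0],1],[[0,1,54],[0,0,0],1],[[0,1,54],[0,0,0],1]]'

```text
clock: 7.82
tcp_pos: [0.6246, -0.0064, 0.1686]
orientation: [-0.001, 0.657, 0.754, -0.001]
wrist_force: [-0.4, 0.3, -1.7]
finger_gap: 0.0152
grip_force: 49.5
```

Request:
move_arm --targets '[[[0,3,0],[0,0,0],1],[[0,5,1],[0,0,0],1],[[0,5,3],[0,0,0],1],[[0,5,3],[0,0,0],1]]'

```text
clock: 8.32
tcp_pos: [0.6305, -0.0058, 0.1672]
orientation: [-0.0, 0.657, 0.754, -0.0]
wrist_force: [-0.8, -0.9, -3.2]
finger_gap: 0.0157
grip_force: 49.5
```

Request:
move_arm --targets '[[[0,0,1],[0,0,0],1],[[0,0,2],[0,0,0],1],[[0,0,2],[0,0,0],1]]'

```text
clock: 8.7
tcp_pos: [0.6304, -0.0058, 0.1652]
orientation: [-0.0, 0.657, 0.754, -0.0]
wrist_force: [0.1, -1.1, -2.9]
finger_gap: 0.0153
grip_force: 49.5
```

Request:
move_arm --targets '[[[0,0,1],[0,0,0],1],[[0,0,1],[0,0,0],1],[[0,0,1],[0,0,0],1]]'

```text
clock: 9.07
tcp_pos: [0.6305, -0.0058, 0.1643]
orientation: [-0.0, 0.657, 0.754, 0.0]
wrist_force: [-0.5, -1.0, -1.7]
finger_gap: 0.0156
grip_force: 49.5
```

Request:
move_arm --targets '[[[0,0,1],[0,0,0],1],[[0,0,1],[0,0,0],1],[[0,0,1],[0,0,0],1]]'

```text
clock: 9.45
tcp_pos: [0.6306, -0.0058, 0.164]
orientation: [0.0, 0.657, 0.754, 0.0]
wrist_force: [-1.8, 0.1, 4.7]
finger_gap: 0.0153
grip_force: 50.4
```

```bash
python3 - <<'E'
from h import *
np.set_printoptions(precision=4,suppress=True)
p,E=cam('scene'); s=env.get_state(); print(s['clock'],s['tcp_pos'],s['wrist_force'],s['ft_torque']); save(p,'scene4.png')
im=cv2.imread('pics/scene4.png')[80:280,230:430]; q,_=cam('wrist'); save(q,'wrist4.png'); b=cv2.imread('pics/wrist4.png')
cv2.imwrite('pics/c4.png',np.hstack([cv2.resize(im,(400,400)),cv2.resize(b[100:400,100:400],(400,400))]))
E
```

```text
9.5 [ 0.6306 -0.0058  0.164 ] [-1.709  -0.0983  4.708 ] [0.051  0.4115 0.0054]
```

View pics/c4.png

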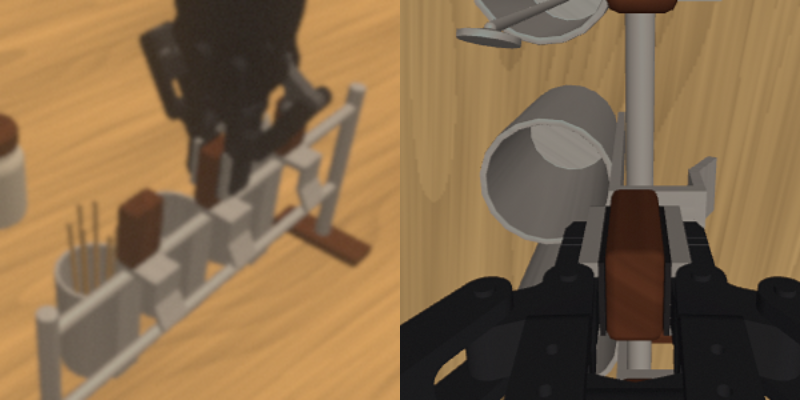

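Contact at the expected height, with the wrist force now pointing up and the hook over the bar (scene crop about (235,225)). I'll release.

Request:
move_arm --targets '[[[0,0,0],[0,0,0],0.55],[[0,0,0],[0,0,0],0.4],[[0,0,0],[0,0,0],0.2],[[0,0,0],[0,0,0],0],[[0,0,0],[0,0,0],0]]'

```text
clock: 10.18
tcp_pos: [0.6305, -0.0058, 0.1632]
orientation: [-0.0, 0.657, 0.754, 0.0]
wrist_force: [0.3, -0.4, 1.6]
finger_gap: 0.0428
grip_force: 0.0
```

```bash
python3 - <<'E'
from h import *
np.set_printoptions(precision=4,suppress=True)
p,E=cam('wrist'); s=env.get_state(); print(s['clock'],s['tcp_pos'],s['wrist_force'],s['finger_gap']); save(p,'wrist5.png')
b=cv2.imread('pics/wrist5.png'); cv2.imwrite('pics/c5.png',b)
E
```

```text
10.225 [ 0.6305 -0.0058  0.1632] [-0.3729 -0.4955 -0.6293] 0.042718692806414015
```

View pics/c5.png

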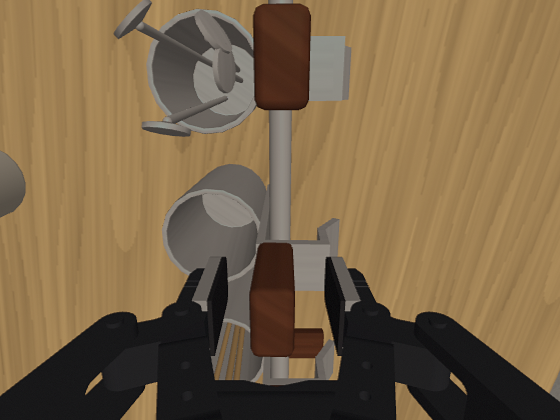

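The grip at (272,300) stands free between the pads, with the cup hanging on the bar. I'll retreat straight up.

Request:
move_arm --targets '[[[0,0,-15],[0,0,0],0],[[0,0,-40],[0,0,0],0],[[0,0,-80],[0,0,0],0],[[0,0,-120],[0,0,0],0],[[0,0,-160],[0,0,0],0]]'

```text
clock: 10.85
tcp_pos: [0.6304, -0.0058, 0.326]
orientation: [0.001, 0.657, 0.754, 0.001]
wrist_force: [0.5, 0.1, 0.4]
finger_gap: 0.0427
grip_force: 0.0
```

```bash
python3 - <<'E'
from h import *
np.set_printoptions(precision=4,suppress=True)
V={n:cam(n) for n in('scene','top','wrist')}; s=env.get_state(); print(s['clock'],s['tcp_pos'],s['wrist_force'])
for n in V: save(V[n][0],n+'6.png')
for n in V:
  for t in('cup','left','right'): print(n,t,[(np.round(d['centre'],4),round(d['confidence'],2)) for d in env.landmark_of(t,V[n][0])][:3])
im=cv2.imread('pics/scene6.png')[80:280,230:430]; b=cv2.imread('pics/wrist6.png')[0:420,70:490]
cv2.imwrite('pics/c6.png',np.hstack([cv2.resize(im,(400,400)),cv2.resize(b,(400,400))]))
E
```

```text
11.0 [ 0.6317 -0.006   0.3273] [ 0.1364 -0.4875 -0.7856]
scene cup [(array([ 0.5989, -0.0172,  0.0304]), 0.95)]
scene left [(array([0.5838, 0.0728, 0.0354]), 0.88)]
scene right [(array([ 0.6039, -0.0921,  0.0347]), 0.97)]
top cup [(array([ 0.5953, -0.012 ,  0.0353]), 0.95)]
top left [(array([0.5865, 0.0736, 0.0342]), 0.7)]
top right [(array([ 0.6039, -0.0946,  0.0397]), 0.62)]
wrist cup [(array([ 0.5966, -0.0133,  0.0378]), 0.88)]
wrist left [(array([0.5883, 0.0702, 0.0359]), 0.95), (array([ 0.5977, -0.0123,  0.0379]), 0.74)]
wrist right [(array([ 0.6073, -0.0899,  0.0321]), 0.74)]
```

View pics/c6.png

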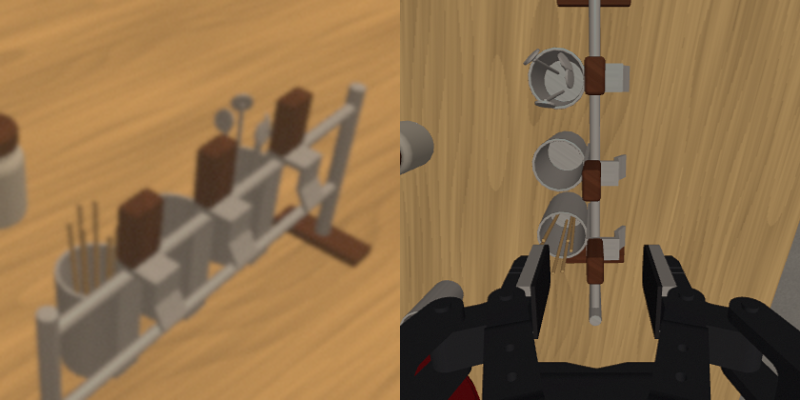

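The cup hangs midway, aligned with its neighbours, which haven't moved. I'll let it settle briefly, then hand in.

Request:
move_arm --targets '[[[0,0,0],[0,0,0],0],[[0,0,0],[0,0,0],0],[[0,0,0],[0,0,0],0],[[0,0,0],[0,0,0],0],[[0,0,0],[0,0,0],0]]'

```text
clock: 12.08
tcp_pos: [0.6305, -0.0059, 0.3233]
orientation: [0.0, 0.657, 0.754, 0.0]
wrist_force: [-0.5, 0.5, 0.5]
finger_gap: 0.0427
grip_force: 0.0
```

```bash
python3 -c "
from workcell import env
print(env.hand_in())"
```

```text
the job is handed in; nothing more can be done
None
```

The cup hangs on the upper bar, midway between its two neighbours and facing the same way. The neighbours show no movement beyond measuring error, and I handed the job in at about 12 s; no verdict came back.

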